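Call a colleague and point out which sample goes in the sharps container

TASK

Press the orange call button fully down with the fingertips and let it go; then point straight down at the tube with the green cap, fingertips about two centimetres above the middle of its cap, for two seconds; then point in the same way at the middle of the drop opening on the yellow sharps container and finish there, still pointing. Come down on the green cap from above, not low across the blue caps, and do not touch or move the tubes, rack, sharps container or white cassette.

Things in the scene. Friction and masses are not known exactly. Their poses are not given: they have to be found in the camera images.
- call (a joint): Travel of the orange call button, m: 0 = up, 0.006 = fully down. Springs back up when released; about 5 N holds it fully down.
- call_top (a point): Centre of the top face of the round orange button (40 mm across, presses straight down 6 mm). It sits on top of a fixed grey box, 110 x 90 mm and 45 mm high, in a black ring 56 mm across, with the top 67 mm above the table when up and 10 mm proud of the ring; the box carries a white and an amber lamp (14 mm across) beside the button, 6 mm high. The box stands to the left or right of the rack.
- rack: White two-deck tube rack, fixed to the table, 120 mm (its x) by 180 mm (its y), 60 mm high, with two by three holes 55 mm apart, four of them filled. Origin: centre of its underside, z up.
- green_tube: Clear screw-cap sample tube with a GREEN cap, 28 mm across, cap 34 mm across, 115 mm high, with a blank white label band, standing upright in a hole of the rack, any of the four filled ones, its underside 10 mm and cap top 125 mm above the table. It rises 65 mm above the rack. Origin: centre of its underside, z up. The thing to point at first.
- green_tube_cap (a point): Centre of the flat top of the green cap.
- blue_tube_a: One of three clear screw-cap tubes with a BLUE cap, same make and size as the green-capped one, loose in the same rack (held upright by it). Origin: centre of its underside, z up; the flat cap top is 115 mm above the origin. Not to be touched or pointed at.
- blue_tube_b: One of three clear screw-cap tubes with a BLUE cap, same make and size as the green-capped one, loose in the same rack (held upright by it). Origin: centre of its underside, z up; the flat cap top is 115 mm above the origin. Not to be touched or pointed at.
- blue_tube_c: One of three clear screw-cap tubes with a BLUE cap, same make and size as the green-capped one, loose in the same rack (held upright by it). Origin: centre of its underside, z up; the flat cap top is 115 mm above the origin. Not to be touched or pointed at.
- blue_tube_a_cap (a point): Centre of the top of that blue cap.
- blue_tube_b_cap (a point): Centre of the top of that blue cap.
- blue_tube_c_cap (a point): Centre of the top of that blue cap.
- sharps: Round sharps container, yellow with a red lid, 132 mm across, lid top 155 mm high, loose on the table, to the left or right of the rack. Origin: centre of its underside, z up. A yellow collar (60 mm outside, 52 mm inside, 20 mm high) round the drop opening stands on the lid 22 mm off the container's axis, along its own +x; the floor of the collar is black.
- sharps_mouth (a point): Centre of the drop opening, level with the collar's rim, 175 mm above the table. The thing to point at last.
- cassette: White plastic test cassette, 70 x 22 x 8 mm, lying flat and loose on the table beside the work. Origin: centre of its underside, z up.
Not all that is in view belongs to the job. There is more than one size of the sharps; the one meant has the size given above.

How it is judged (in metres and radians):
On the way, in this order (a step that is already met when the one before it is completed fails the run):
1. the call button is pressed down (4.5 of its 6 mm) (value of joint call above 0.0045 m and contact force between the fingers and anything else above 0.5 N), for 0.1 s.
2. the button is let go and the tool points at the green cap: grasp point within 15 mm of the cap's axis and 20 to 65 mm above it (fingertips about 1 to 46 mm above), for 1.5 s (horizontal distance between the grasp point and green_tube_cap below 0.015 m and z of the grasp point in the frame of green_tube_cap between 0.02 and 0.065 m and value of joint call below 0.002 m), for 1.5 s.
3. the tool points in the same way at the drop opening of the sharps container, for 0.5 s (horizontal distance between the grasp point and sharps_mouth below 0.015 m and z of the grasp point in the frame of sharps_mouth between 0.02 and 0.065 m), for 0.5 s.
At the end, for the whole second after the job is handed in: The tool still points down at the drop opening: grasp point within 15 mm of its axis and 20 to 65 mm above its rim (fingertips about 1 to 46 mm above). The button is up again (within 2 mm), and the tubes, container and cassette stand at rest within 8 mm of where they began, not tipped (0.15 rad) (all of step 3 and value of joint call below 0.002 m and distance of each of green_tube, blue_tube_a, blue_tube_b, blue_tube_c, sharps, cassette from where it was at the start of the episode below 0.008 m and linear speed of each of green_tube, blue_tube_a, blue_tube_b, blue_tube_c, sharps, cassette below 0.02 m/s and angle between each of green_tube, blue_tube_a, blue_tube_b, blue_tube_c, sharps, cassette's own z axis and vertical below 0.15 rad); the robot touches nothing.
It fails at once if the robot touches a tube, the rack, the sharps container or the cassette (over 0.5 N) (contact force between any of the fingers, the arm and green_tube above 0.5 N or contact force between any of the fingers, the arm and blue_tube_a above 0.5 N or contact force between any of the fingers, the arm and blue_tube_b above 0.5 N or contact force between any of the fingers, the arm and blue_tube_c above 0.5 N or contact force between any of the fingers, the arm and sharps above 0.5 N or contact force between any of the fingers, the arm and cassette above 0.5 N or contact force between any of the fingers, the arm and rack above 0.5 N).
It fails at once if a tube, the sharps container or the cassette is moved by more than 8 mm or lifted (distance of any of green_tube, blue_tube_a, blue_tube_b, blue_tube_c, sharps, cassette from where it was at the start of the episode above 0.008 m).
It fails at once if the tool points at a blue cap: grasp point within 12 mm of its axis and less than 45 mm above it ((horizontal distance between the grasp point and blue_tube_a_cap below 0.012 m and z of the grasp point in the frame of blue_tube_a_cap below 0.045 m) or (horizontal distance between the grasp point and blue_tube_b_cap below 0.012 m and z of the grasp point in the frame of blue_tube_b_cap below 0.045 m) or (horizontal distance between the grasp point and blue_tube_c_cap below 0.012 m and z of the grasp point in the frame of blue_tube_c_cap below 0.045 m)).
It also fails if it takes over 53 s, if anything falls off the work surface, if the arm or the gripper's body presses on something with over 40 N, if the wrist force passes 120 N, or if a joint passes its speed limit or range.

ROBOT

A 6-joint arm with a two-finger parallel gripper is mounted at the origin on the work surface. World frame = base frame: x ahead of the robot, y to its left, z up, the work surface at z = 0. Lengths are in mm, angles in rad, forces in N, time in s.
With the tool pointing down it reaches from about 150 to 775 mm from the base axis. Payload 6.1 kg.
Tool frame: the origin (TCP) lies between the finger pads; the fingertips stand 22 mm ahead of it and the grasp point (between the pads) lies 3 mm ahead of it; y points along the fingers, z is the direction in which the jaws open and shut, and the axes are right-handed (so a half turn about y gives the same grasp; the last joint's range is limited). The gripper opens to 85 mm and grips with 20 to 120 N. Pads are 22 mm wide; open, the fingers measure 114 mm over their backs; the gripper's body (76 mm by 85 mm) begins 54 mm behind the grasp point. The pads swing forward as they close: fully open they stand 13 mm farther back than shut.
Start: joints at [-1.146, 0.126, -0.04, 1.405, 0, 1.571], TCP at [216.364, -478.325, 253.295] pointing down, gripper open.
Joint ranges: [-2.72, 2.72], [-0.95, 1.95], [-1.27, 1.35], [-1.78, 2.02], [-1.46, 1.47], [-3.14, 3.14]. Speed limits (rad/s): [2.39, 2.39, 3.01, 3.14, 3.14, 3.14].

INTERFACE

Orientations are given as a unit quaternion [x, y, z, w].
In Python, from rig import bot gives the robot as it stands. The module is installed in compiled form; this text tells all that it offers.
- The arm moves only by the tool drive_tool, never from a script. Its argument "plan" is a list of rows, each a list of 5 numbers: the opening, from 0 (shut) to 1 (fully open), then the shift along the world's x, y, z normalised to -1 to 1, where 1 is 100 mm, then the turn about the world's z normalised to -1 to 1, where 1 is 90 degrees. In form: [[hand, dx, dy, dz, roll], ...]. A call has exactly 10 rows; each row is the pose to reach, as a shift and turn from the pose commanded when the call began; what a row does not reach only later rows make up. A row lasts 1/10 s, in which the tool goes at most 50 mm and 8.59 degrees, less where a joint would pass 70% of its speed; a pose out of reach is approached as far as the arm can. A call with a number of a shift or a turn outside -1 to 1 is refused whole. A call with a gripper value outside its range is refused whole. The fingers move at their own pace and stop on an object; "squeeze" is the grip in N (left out, the last holds). Time passes only in rows, so rows that repeat a pose let the fingers close, or fill a call up. It gives the time, the measured TCP pose, the force and the opening at its end, in the units of the state.
- bot.get_obs(): the state, without advancing time (a new reading comes with each control period).
- bot.read_camera(name): name is "scene" or "top"; returns a dict with "pixels" (480x640x3 uint8, red, green, blue), "fx", "fy", "cx", "cy" (pixels), "extrinsics" (4x4, takes a point from world to camera coordinates). Camera axes: x right, y down, z forward; pixel columns grow to the right and rows downward; lengths in mm; the calibration is good to about 2 mm. A picture is of the moment at which its call begins. There is no depth.
- bot.sign_off(): hands the job in, once; it reports no verdict.
The state is a dict: "time": time; "joint_pos": joint angles; "joint_vel": joint speeds; "tau": joint torques, N m; "tcp_pos": TCP position; "tcp_rot": TCP orientation; "contact_force": force on the tool from outside, world axes, zero at the start; "moment": the same for the moment, N m; "width": finger opening in mm.
Only numpy, scipy, OpenCV 4.12 (cv2) and the standard library are available. Lean on these libraries where they do the work, as an engineer would, in place of code of your own. Each camera call takes 0.05 s, during which the arm holds its last target.

## Working session

There is one attempt and no reset: what is moved stays moved. The work goes in short steps, Python scripts to look and compute and a tool call to move; the robot and the scene stay as the last step left them, time stands still between calls to the robot, and variables do not carry over. Pictures are saved under pics/ and viewed, and the job is handed in when it is done.

Besides the shell and the picture viewer there is one more tool, called after "Call:" as name([rows], argument=value, ...), one row to a line, values as JSON. drive_tool: Moves the arm, as the interface text tells. Its arguments: {"type":"object","properties":{"plan":{"type":"array"},"squeeze":{"type":"number"}},"required":["plan"]}

```bash
mkdir -p pics; python3 - <<'E'
from rig import bot
import cv2,pickle
d={}
for n in("scene","top"):
    c=bot.read_camera(n);d[n]=c
    cv2.imwrite(f"pics/{n}0.png",c["pixels"][:,:,::-1])
    print(n,c["fx"],c["fy"],c["cx"],c["cy"],c["extrinsics"])
pickle.dump(d,open("c0.pkl","wb"))
print(bot.get_obs())
E
```

```text
scene 465.8525194231337 465.8525194231337 318.5611651785143 233.77980742933218 [[-2.32853129e-01  9.72495855e-01 -5.58857581e-03  6.87738919e+01]
 [ 7.74252817e-01  1.81902631e-01 -6.06171600e-01 -3.63455750e+02]
 [-5.88482792e-01 -1.45475924e-01 -7.95314252e-01  1.33002874e+03]
 [ 0.00000000e+00  0.00000000e+00  0.00000000e+00  1.00000000e+00]]
top 491.73937146350914 491.73937146350914 311.66165514375376 238.1116994439047 [[ 3.03691827e-02 -9.99443362e-01 -1.38086197e-02  4.71045297e+01]
 [-9.94435034e-01 -2.88169393e-02 -1.01333845e-01  5.44396893e+02]
 [ 1.00879516e-01  1.68092012e-02 -9.94756641e-01  1.13330286e+03]
 [ 0.00000000e+00  0.00000000e+00  0.00000000e+00  1.00000000e+00]]
{'time': 0.1, 'joint_pos': array([-1.14601783e+00,  1.26350460e-01, -4.04901366e-02,  1.40541119e+00,
        6.13135818e-05,  1.57079005e+00]), 'joint_vel': array([ 5.73060028e-04, -1.42729746e-03,  2.58462357e-03, -9.82931381e-05,
       -5.28154067e-04,  8.90697186e-04]), 'tau': array([-8.85979171e-04, -4.36901844e+01,  3.53606701e+01,  1.35654520e-02,
       -1.52200931e-05, -1.85666983e-05]), 'tcp_pos': array([ 216.24098007, -478.03400323,  252.59790181]), 'tcp_rot': array([-0.14914472,  0.69172508, -0.6907099 ,  0.14897016]), 'contact_force': array([ 0.81454639, -0.41861929,  0.29855692]), 'moment': array([-0.00326784, -0.01712473,  0.05349872]), 'width': 84.99974906940919}
```

View pics/scene0.png

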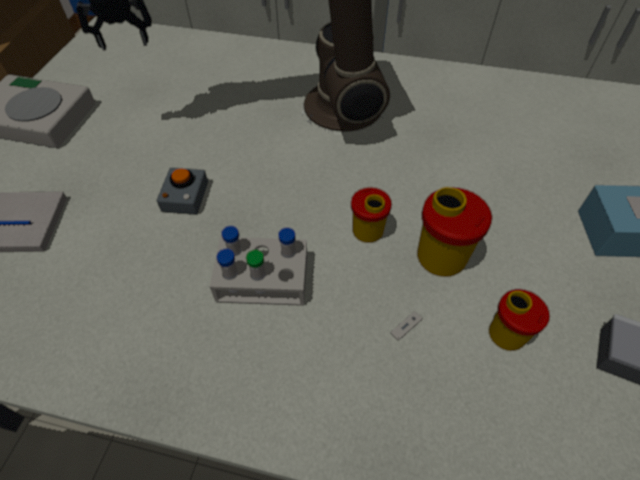

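View pics/top0.png

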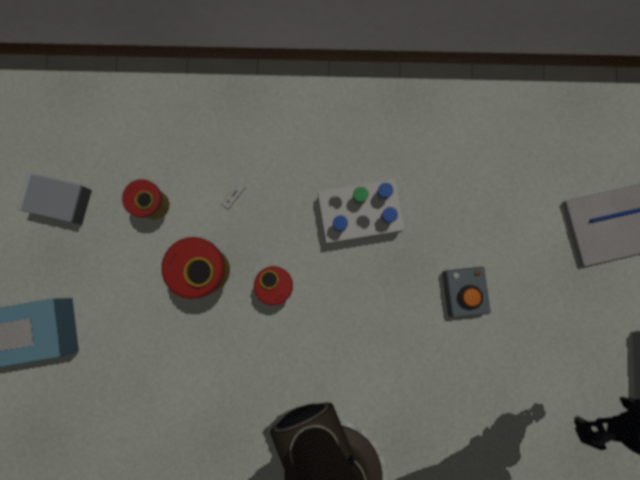

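The top image shows these candidates:
- **Sharps containers:** red lids at (143,198), (193,267) and (273,286). The large one at (193,267) looks like the 132 mm container.
- **Caps:** green at (360,194). Blue at (385,190), (390,215) and (340,223).
- **Button:** orange at (471,297).

Next I'll measure them and check sizes.

```bash
cat > h.py <<'E'
import numpy as np,cv2,pickle
def plane(c,u,v,z):
    E=c["extrinsics"];R=E[:3,:3];t=E[:3,3];o=-R.T@t
    d=R.T@np.array([(u-c["cx"])/c["fx"],(v-c["cy"])/c["fy"],1]);return o+d*(z-o[2])/d[2]
def proj(c,p):
    E=c["extrinsics"];q=E[:3,:3]@np.array(p)+E[:3,3];return c["fx"]*q[0]/q[2]+c["cx"],c["fy"]*q[1]/q[2]+c["cy"]
def blobs(c,name):
    h=cv2.cvtColor(c["pixels"],cv2.COLOR_RGB2HSV).astype(int);H,S,V=h[...,0],h[...,1],h[...,2]
    m={"orange":(H>5)&(H<16)&(S>150)&(V>90),"green":(H>50)&(H<80)&(S>150)&(V>50),"blue":(H>105)&(H<125)&(S>170)&(V>70),
     "red":((H<4)|(H>175))&(S>180)&(V>90),"yellow":(H>18)&(H<32)&(S>150)&(V>60)}[name].astype(np.uint8)
    n,l,s,ce=cv2.connectedComponentsWithStats(m)
    return [(s[i],ce[i],l==i) for i in range(1,n) if s[i][4]>25]
E
python3 - <<'E'
from h import *
d=pickle.load(open("c0.pkl","rb"))
Z=dict(orange=67,green=125,blue=125,red=155,yellow=175)
for n in d:
  for k in Z:
    for s,ce,m in blobs(d[n],k):
      print(n,k,s,ce.round(1),plane(d[n],*ce,Z[k])[:2].round(1), "Wmm",np.round(s[2]*np.linalg.norm(plane(d[n],*ce,Z[k])-plane(d[n],ce[0]+1,ce[1],Z[k])),0))
c=d["top"];p=c["pixels"][:,:,::-1]
a=cv2.resize(p[225:315,120:310],None,fx=4,fy=4,interpolation=cv2.INTER_CUBIC)
b=cv2.resize(p[170:330,300:500],None,fx=3.8,fy=3.8,interpolation=cv2.INTER_CUBIC)[:600]
cv2.imwrite("pics/a.png",cv2.convertScaleAbs(a,alpha=1.5));cv2.imwrite("pics/b.png",cv2.convertScaleAbs(b,alpha=1.5))
E
```

```text
scene orange [172 169  17  12 165] [179.8 174.4] [ 415.2 -300.6] Wmm 39.0
scene orange [364 193  22  21  59] [372.6 201.7] [396.5 146.5] Wmm 48.0
scene orange [506 290  27  25  76] [519.3 302.2] [580.1 453.8] Wmm 50.0
scene green [13 79 26  8 81] [24.6 82.5] [ 249.7 -787.8] Wmm 67.0
scene green [247 250  16  17 204] [254.5 257.7] [634.  -40.4] Wmm 30.0
scene blue [  0 222  29   2  57] [ 13.8 222.5] [ 662.8 -528.6] Wmm 57.0
scene blue [223 227  15  13 153] [229.6 233. ] [ 589.9 -105.2] Wmm 29.0
scene blue [279 229  15  13 156] [286.1 234.8] [569.3   2.2] Wmm 29.0
scene blue [218 249  16  15 180] [225.1 256.2] [643.4 -94.5] Wmm 30.0
scene red [352 188  39  30 525] [368.3 202.3] [478. 144.] Wmm 76.0
scene red [ 424  189   67   50 1767] [460.7 218.7] [478.9 320.4] Wmm 126.0
scene red [ 500  291   49   41 1009] [526.8 315.3] [659.3 435.3] Wmm 79.0
scene yellow [433 188  33  28 475] [449.  201.6] [459.2 293. ] Wmm 62.0
scene yellow [365 195  19  18 166] [374.5 203.7] [496.5 157.3] Wmm 36.0
scene yellow [353 215  23  27 379] [362.9 230.4] [564.  147.3] Wmm 41.0
scene yellow [ 418  229   46 
[... 188 characters left out ...]
5.0
top orange [134 190  17  15  36] [139.6 194.2] [629.4 463.6] Wmm 40.0
top orange [183 256  27  25  61] [191.7 263.4] [473.1 334. ] Wmm 62.0
top orange [259 269  21  17  58] [268.6 275.3] [451.3 157.7] Wmm 48.0
top orange [464 289  17  17 229] [471.9 296.8] [ 416.8 -301. ] Wmm 38.0
top red [124 181  35  33 428] [138.2 195.3] [610.9 433.5] Wmm 75.0
top red [ 163  239   58   57 1612] [188.7 263.8] [468.3 317.4] Wmm 122.0
top red [255 269  36  35 549] [275.1 290. ] [419.1 133.9] Wmm 75.0
top yellow [136 193  17  16  65] [145.1 201.4] [594.7 410.6] Wmm 36.0
top yellow [184 258  30  28 211] [198.9 272.6] [450. 290.] Wmm 62.0
top yellow [261 274  11  15  31] [263.9 283.2] [432.5 155.6] Wmm 23.0
```

View pics/a.png

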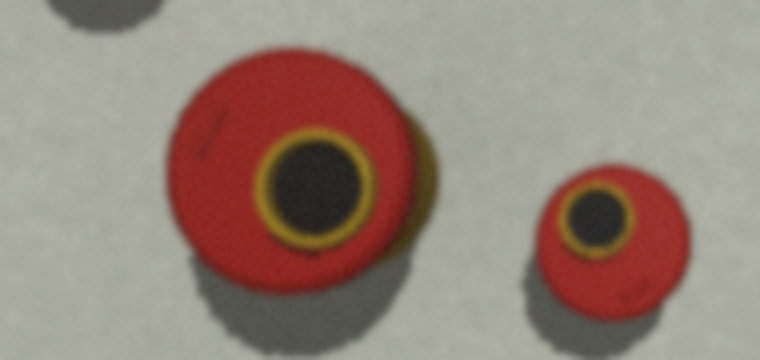

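View pics/b.png

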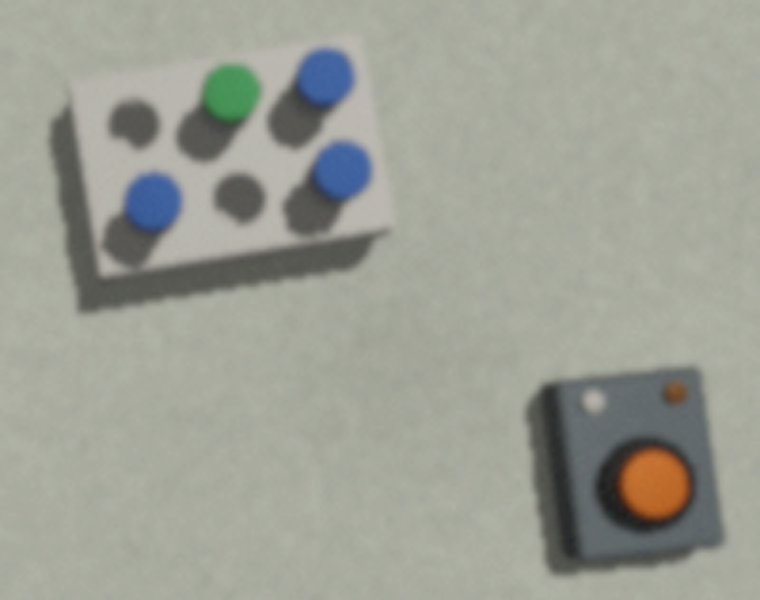

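```bash
python3 - <<'E'
from h import *
d=pickle.load(open("c0.pkl","rb"));t=d["top"];s=d["scene"]
p=t["pixels"].astype(int)
r=p[180:210,345:376]; m=(r[...,1]-np.maximum(r[...,0],r[...,2]))>25
y,x=np.nonzero(m);u,v=x.mean()+345,y.mean()+180;print("green top",u,v,len(x),plane(t,u,v,125))
u=315/4+120-.4;v=188.5/4+225-.4;print("mouth",plane(t,u,v,175))
for q in ([632,-40,125],[450,290,175],[416,-301,67]): print(q,proj(t,q),proj(s,q))
# draw expected circles for fit check
out=[]
for n,c in d.items():
  im=cv2.resize(np.ascontiguousarray(c["pixels"][:,:,::-1]),None,fx=4,fy=4,interpolation=cv2.INTER_CUBIC)
  for (X,Y,Zz),rad in(((*plane(t,198.5,271.8,175)[:2],175),30),((*plane(t,x.mean()+345,y.mean()+180,125)[:2],125),17),((416,-301,67),20)):
    pts=np.array([proj(c,(X+rad*np.cos(a),Y+rad*np.sin(a),Zz)) for a in np.linspace(0,6.29,60)])
    cv2.polylines(im,[((pts+.5)*4-.5).round().astype(int)],True,(255,255,255),1)
    k=((pts.mean(0))*4).astype(int); out.append(im[max(k[1]-130,0):k[1]+130,max(k[0]-130,0):k[0]+130].copy() )
g=[cv2.copyMakeBorder(o,0,260-o.shape[0],0,260-o.shape[1],cv2.BORDER_CONSTANT) for o in out]
cv2.imwrite("pics/fit.png",np.vstack([np.hstack(g[:3]),np.hstack(g[3:])]))
E
```

```text
green top 360.4025157232704 193.8679245283019 159 [632.91536811 -41.68999406 125.        ]
mouth [451.766806   291.23306662 175.        ]
[632, -40, 125] (np.float64(359.61791227425425), np.float64(194.26048478612233)) (np.float64(254.98212874766347), np.float64(256.85627260423956))
[450, 290, 175] (np.float64(198.90184276923324), np.float64(272.60478406977245)) (np.float64(447.71359975686886), np.float64(197.7435024321463))
[416, -301, 67] (np.float64(471.91730023356837), np.float64(297.1958157768725)) (np.float64(179.4670960345779), np.float64(174.56627598210378))
```

View pics/fit.png

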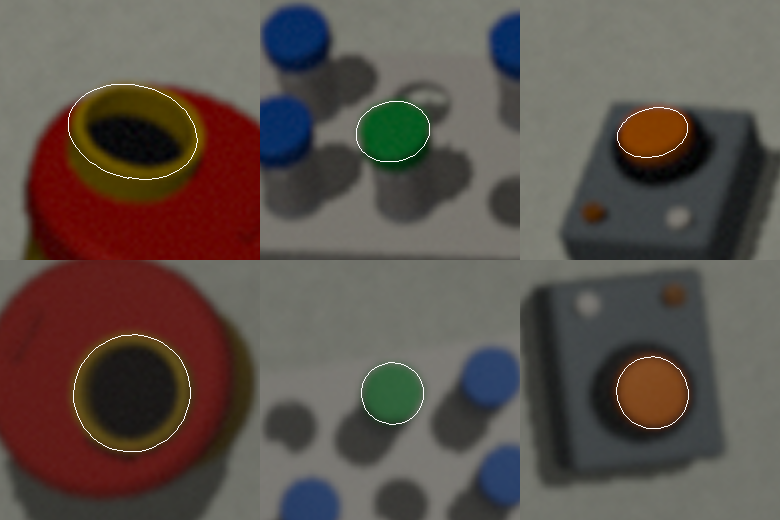

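The fit overlay confirms the choices in both views: collar, green cap and orange button all line up with circles of their stated sizes. Targets are button (416,-301), green cap (632.5,-41) and mouth (451.5,292). I'll start moving.

Call:
drive_tool([
  [0, 0.1, 0.1, 0, 0],
  [0, 0.25, 0.25, 0, 0],
  [0, 0.4, 0.4, 0, 0],
  [0, 0.6, 0.6, 0, 0],
  [0, 0.8, 0.8, 0, 0],
  [0, 0.9, 0.9, 0, 0],
  [0, 1, 1, 0, 0],
  [0, 1, 1, 0, 0],
  [0, 1, 1, 0, 0],
  [0, 1, 1, 0, 0],
], squeeze=20)

```text
time: 1.1
tcp_pos: [315.9, -378.8, 253.2]
tcp_rot: [0.149, -0.691, 0.691, -0.149]
contact_force: [-0.8, 1.1, -0.1]
width: -0.0
```

Call:
drive_tool([
  [0, 0.1, 0.08, 0, 0],
  [0, 0.25, 0.2, -0.1, 0],
  [0, 0.4, 0.32, -0.2, 0],
  [0, 0.6, 0.46, -0.35, 0],
  [0, 0.8, 0.62, -0.5, 0],
  [0, 0.9, 0.7, -0.65, 0],
  [0, 0.995, 0.77, -0.8, 0],
  [0, 0.995, 0.77, -0.9, 0],
  [0, 0.995, 0.77, -0.9, 0],
  [0, 0.995, 0.77, -0.9, 0],
])

```text
time: 2.1
tcp_pos: [415.5, -301.7, 163.6]
tcp_rot: [0.149, -0.691, 0.691, -0.149]
contact_force: [0.3, -0.3, 0.2]
width: 0.2
```

```bash
python3 - <<'E'
from rig import bot
import cv2
o=bot.get_obs();print(o["time"],o["tcp_pos"],o["tcp_rot"],o["width"],o["contact_force"])
c=bot.read_camera("scene");p=c["pixels"][:,:,::-1]
cv2.imwrite("pics/s1.png",cv2.resize(p[60:260,80:340],None,fx=3,fy=3,interpolation=cv2.INTER_CUBIC))
E
```

```text
2.1 [ 415.53179228 -301.65811825  163.5908459 ] [ 0.1488706  -0.69125718  0.69128578 -0.14874485] 0.19002874248755913 [ 0.2768371  -0.29014082  0.24187582]
```

View pics/s1.png

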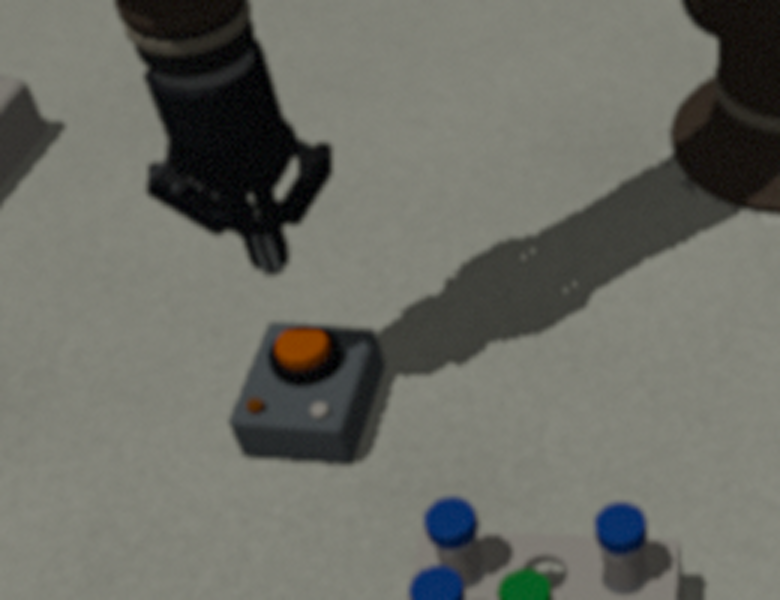

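The shut fingertips are above the orange button, with the tips at crop (268,265) and the button at (302,347). Pressing now.

Call:
drive_tool([
  [0, 0, 0, -0.15, 0],
  [0, 0, 0, -0.35, 0],
  [0, 0, 0, -0.5, 0],
  [0, 0, 0, -0.62, 0],
  [0, 0, 0, -0.7, 0],
  [0, 0, 0, -0.74, 0],
  [0, 0, 0, -0.77, 0],
  [0, 0, 0, -0.79, 0],
  [0, 0, 0, -0.8, 0],
  [0, 0, 0, -0.8, 0],
])

```text
time: 3.15
tcp_pos: [415.8, -301.5, 83.7]
tcp_rot: [0.149, -0.691, 0.691, -0.149]
contact_force: [-3.4, -0.5, 4.0]
width: -0.0
```

Call:
drive_tool([
  [0, 0, 0, -0.01, 0],
  [0, 0, 0, -0.02, 0],
  [0, 0, 0, -0.03, 0],
  [0, 0, 0, -0.03, 0],
  [0, 0, 0, -0.03, 0],
  [0, 0, 0, -0.03, 0],
  [0, 0, 0, -0.03, 0],
  [0, 0, 0, -0.03, 0],
  [0, 0, 0, -0.03, 0],
  [0, 0, 0, -0.03, 0],
])

```text
time: 4.15
tcp_pos: [415.9, -301.6, 82.8]
tcp_rot: [0.149, -0.691, 0.692, -0.149]
contact_force: [-9.2, 3.8, 21.3]
width: 0.3
```

```bash
python3 - <<'E'
from rig import bot
import cv2
o=bot.get_obs();print(o["time"],o["tcp_pos"],o["contact_force"])
c=bot.read_camera("scene");p=c["pixels"][:,:,::-1]
cv2.imwrite("pics/s2.png",cv2.resize(p[100:240,120:300],None,fx=4,fy=4,interpolation=cv2.INTER_CUBIC))
E
```

```text
4.15 [ 415.93433334 -301.59448328   82.77302611] [-9.17020768  3.84127589 21.29171914]
```

View pics/s2.png

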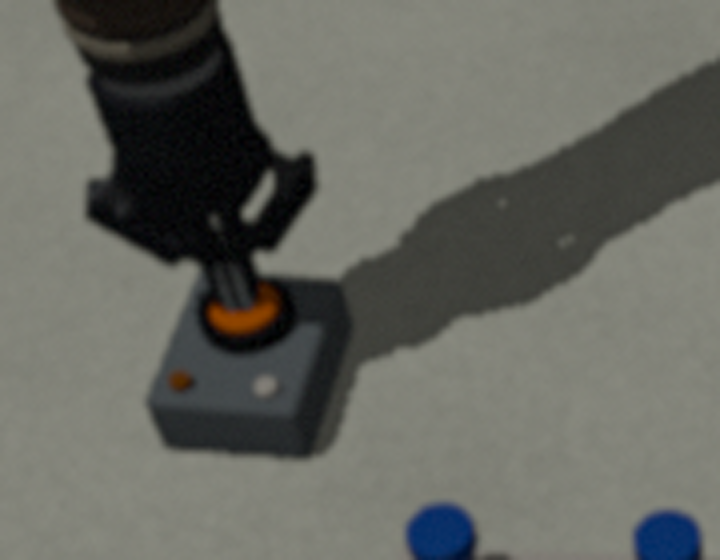

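The button is on its stop (21 N, fingertips at crop (240,305) on the orange face). Now I'll lift and travel high.

Call:
drive_tool([
  [0, 0, 0, 0.05, 0],
  [0, 0, 0, 0.15, 0],
  [0, 0, 0, 0.3, 0],
  [0, 0, 0, 0.5, 0],
  [0, 0, 0, 0.7, 0],
  [0, 0, 0, 0.85, 0],
  [0, 0, 0, 1, 0],
  [0, 0, 0, 1, 0],
  [0, 0, 0, 1, 0],
  [0, 0, 0, 1, 0],
])

```text
time: 5.2
tcp_pos: [415.7, -301.0, 179.3]
tcp_rot: [-0.149, 0.692, -0.691, 0.149]
contact_force: [-0.2, 0.2, 0.7]
width: 0.1
```

Call:
drive_tool([
  [0, 0, 0, 0.2, 0],
  [0, 0.05, 0.1, 0.4, 0],
  [0, 0.15, 0.2, 0.6, 0],
  [0, 0.25, 0.4, 0.7, 0],
  [0, 0.4, 0.6, 0.7, 0],
  [0, 0.55, 0.75, 0.7, 0],
  [0, 0.7, 0.9, 0.7, 0],
  [0, 0.7, 1, 0.7, 0],
  [0, 0.7, 1, 0.7, 0],
  [0, 0.7, 1, 0.7, 0],
])

```text
time: 6.2
tcp_pos: [485.2, -201.4, 249.9]
tcp_rot: [-0.149, 0.691, -0.691, 0.149]
contact_force: [0.2, 0.5, 0.2]
width: -0.1
```

Call:
drive_tool([
  [0, 0.1, 0.1, 0, 0],
  [0, 0.2, 0.25, 0, 0],
  [0, 0.4, 0.4, 0, 0],
  [0, 0.6, 0.6, 0, 0],
  [0, 0.75, 0.75, 0, 0],
  [0, 0.9, 0.9, 0, 0],
  [0, 1, 1, 0, 0],
  [0, 1, 1, 0, 0],
  [0, 1, 1, 0, 0],
  [0, 1, 1, 0, 0],
])

```text
time: 7.2
tcp_pos: [585.3, -102.0, 250.4]
tcp_rot: [0.149, -0.691, 0.691, -0.149]
contact_force: [-0.2, -0.1, -0.9]
width: 0.1
```

Call:
drive_tool([
  [0, 0.1, 0.1, 0, 0],
  [0, 0.2, 0.25, 0, 0],
  [0, 0.35, 0.4, 0, 0],
  [0, 0.47, 0.5, 0, 0],
  [0, 0.47, 0.6, 0, 0],
  [0, 0.47, 0.6, 0, 0],
  [0, 0.47, 0.6, 0, 0],
  [0, 0.47, 0.6, 0, 0],
  [0, 0.47, 0.6, 0, 0],
  [0, 0.47, 0.6, 0, 0],
])

```text
time: 8.2
tcp_pos: [632.6, -41.8, 250.5]
tcp_rot: [0.149, -0.691, 0.691, -0.149]
contact_force: [0.1, 0.1, -0.6]
width: 0.2
```

```bash
python3 - <<'E'
from rig import bot
import cv2
o=bot.get_obs();print(o["time"],o["tcp_pos"],o["tcp_rot"],o["contact_force"])
c=bot.read_camera("scene");p=c["pixels"][:,:,::-1]
cv2.imwrite("pics/s3.png",cv2.resize(p[120:320,140:400],None,fx=3,fy=3,interpolation=cv2.INTER_CUBIC))
E
```

```text
8.2 [632.64667894 -41.79339358 250.53566767] [ 0.14870956 -0.69122273  0.69132223 -0.14889654] [ 0.10789147  0.10994569 -0.58963558]
```

View pics/s3.png

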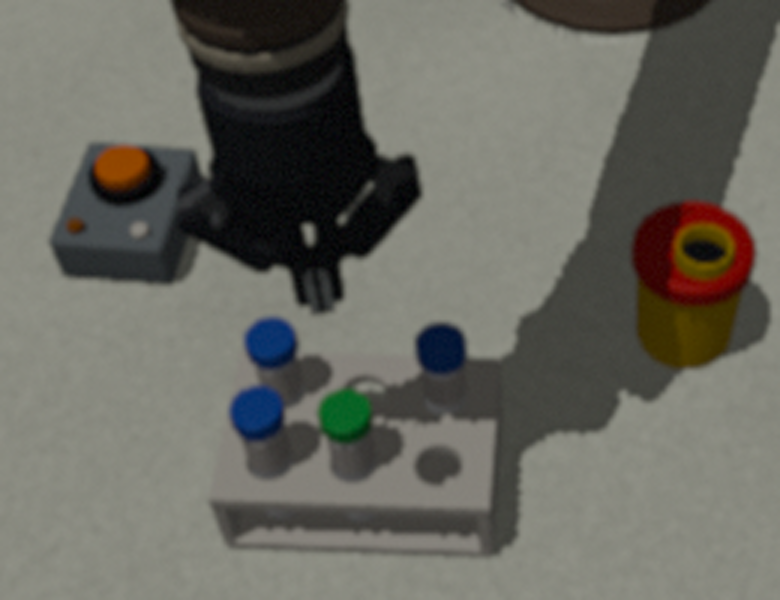

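The button has sprung back up (crop (122,168)). The shut tips at (320,300) are on the vertical above the green cap at (346,413). Coming straight down.

Call:
drive_tool([
  [0, 0, 0, -0.1, 0],
  [0, 0, 0, -0.2, 0],
  [0, 0, 0, -0.35, 0],
  [0, 0, 0, -0.5, 0],
  [0, 0, 0, -0.62, 0],
  [0, 0, 0, -0.72, 0],
  [0, 0, 0, -0.78, 0],
  [0, 0, 0, -0.82, 0],
  [0, 0, 0, -0.82, 0],
  [0, 0, 0, -0.82, 0],
])

```text
time: 9.25
tcp_pos: [633.1, -41.3, 168.8]
tcp_rot: [0.149, -0.691, 0.691, -0.149]
contact_force: [-0.5, -0.3, 0.4]
width: 0.0
```

```bash
python3 - <<'E'
from rig import bot
import cv2,numpy as np
o=bot.get_obs();print(o["time"],o["tcp_pos"],o["contact_force"])
a=bot.read_camera("scene")["pixels"][:,:,::-1][170:320,190:330]
b=bot.read_camera("top")["pixels"][:,:,::-1][150:300,290:430]
cv2.imwrite("pics/s4.png",cv2.resize(np.hstack([a,b]),None,fx=2.8,fy=2.8,interpolation=cv2.INTER_CUBIC))
E
```

```text
9.25 [633.09927947 -41.34110743 168.77355229] [-0.48923792 -0.30073316  0.44192839]
```

View pics/s4.png

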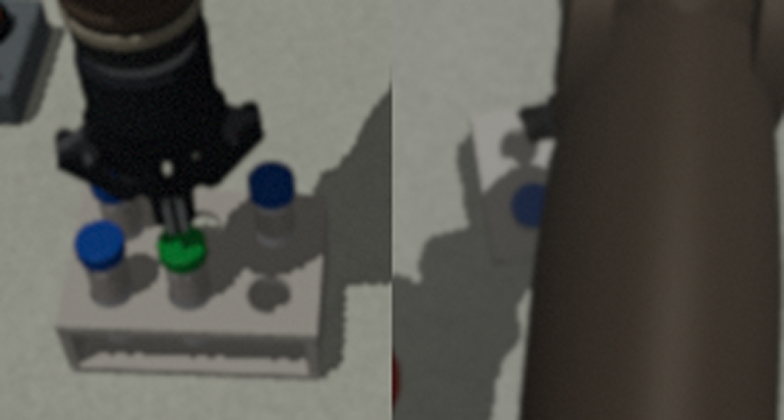

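The tips at crop (178,230) hover just over the green cap at (182,248), with no contact. Holding here.

Call:
drive_tool([
  [0, 0, 0, 0, 0],
  [0, 0, 0, 0, 0],
  [0, 0, 0, 0, 0],
  [0, 0, 0, 0, 0],
  [0, 0, 0, 0, 0],
  [0, 0, 0, 0, 0],
  [0, 0, 0, 0, 0],
  [0, 0, 0, 0, 0],
  [0, 0, 0, 0, 0],
  [0, 0, 0, 0, 0],
])

```text
time: 10.35
tcp_pos: [632.9, -41.3, 168.3]
tcp_rot: [-0.149, 0.691, -0.691, 0.149]
contact_force: [-0.0, 0.0, 0.4]
width: -0.0
```

Call:
drive_tool([
  [0, 0, 0, 0, 0],
  [0, 0, 0, 0, 0],
  [0, 0, 0, 0, 0],
  [0, 0, 0, 0, 0],
  [0, 0, 0, 0, 0],
  [0, 0, 0, 0, 0],
  [0, 0, 0, 0, 0],
  [0, 0, 0, 0, 0],
  [0, 0, 0, 0, 0],
  [0, 0, 0, 0, 0],
])

```text
time: 11.35
tcp_pos: [632.9, -41.3, 168.3]
tcp_rot: [-0.149, 0.691, -0.691, 0.149]
contact_force: [-0.4, 0.6, 0.5]
width: -0.3
```

Call:
drive_tool([
  [0, 0, 0, 0.05, 0],
  [0, 0, 0, 0.15, 0],
  [0, 0, 0, 0.3, 0],
  [0, 0, 0, 0.45, 0],
  [0, 0, 0, 0.6, 0],
  [0, 0, 0, 0.8, 0],
  [0, 0, 0, 0.95, 0],
  [0, 0, 0, 1, 0],
  [0, 0, 0, 1, 0],
  [0, 0, 0, 1, 0],
])

```text
time: 12.35
tcp_pos: [632.8, -41.3, 267.8]
tcp_rot: [-0.149, 0.691, -0.691, 0.149]
contact_force: [0.7, 0.1, 0.8]
width: -0.2
```

Call:
drive_tool([
  [0, -0.05, 0.1, 0, 0],
  [0, -0.1, 0.25, 0, 0],
  [0, -0.2, 0.4, 0, 0],
  [0, -0.3, 0.6, 0, 0],
  [0, -0.4, 0.75, 0, 0],
  [0, -0.5, 0.9, 0, 0],
  [0, -0.55, 1, 0, 0],
  [0, -0.55, 1, 0, 0],
  [0, -0.55, 1, 0, 0],
  [0, -0.55, 1, 0, 0],
])

```text
time: 13.35
tcp_pos: [578.2, 58.2, 268.2]
tcp_rot: [0.149, -0.691, 0.691, -0.149]
contact_force: [-0.4, 0.3, -0.0]
width: -0.3
```

Call:
drive_tool([
  [0, -0.05, 0.1, 0, 0],
  [0, -0.1, 0.25, 0, 0],
  [0, -0.2, 0.4, 0, 0],
  [0, -0.3, 0.6, 0, 0],
  [0, -0.4, 0.75, 0, 0],
  [0, -0.5, 0.9, 0, 0],
  [0, -0.55, 1, 0, 0],
  [0, -0.55, 1, 0, 0],
  [0, -0.55, 1, 0, 0],
  [0, -0.55, 1, 0, 0],
])

```text
time: 14.35
tcp_pos: [523.1, 158.4, 268.2]
tcp_rot: [0.149, -0.691, 0.691, -0.149]
contact_force: [-0.1, 0.2, -0.9]
width: 0.0
```

Call:
drive_tool([
  [0, -0.05, 0.1, 0, 0],
  [0, -0.1, 0.25, 0, 0],
  [0, -0.2, 0.4, 0, 0],
  [0, -0.3, 0.6, 0, 0],
  [0, -0.4, 0.75, 0, 0],
  [0, -0.5, 0.9, 0, 0],
  [0, -0.55, 1, 0, 0],
  [0, -0.55, 1, 0, 0],
  [0, -0.55, 1, 0, 0],
  [0, -0.55, 1, 0, 0],
])

```text
time: 15.35
tcp_pos: [477.7, 238.8, 268.3]
tcp_rot: [-0.161, 0.694, -0.683, 0.158]
contact_force: [-0.1, 0.5, -0.1]
width: 0.2
```

Call:
drive_tool([
  [0, -0.05, 0.1, 0, 0],
  [0, -0.1, 0.2, 0, 0],
  [0, -0.16, 0.3, 0, 0],
  [0, -0.16, 0.33, 0, 0],
  [0, -0.16, 0.33, 0, 0],
  [0, -0.16, 0.33, 0, 0],
  [0, -0.16, 0.33, 0, 0],
  [0, -0.16, 0.33, 0, 0],
  [0, -0.16, 0.33, 0, 0],
  [0, -0.16, 0.33, 0, 0],
])

```text
time: 16.35
tcp_pos: [470.0, 255.9, 268.3]
tcp_rot: [-0.172, 0.697, -0.676, 0.167]
contact_force: [0.3, -0.3, -0.3]
width: 0.2
```

```bash
python3 - <<'E'
from rig import bot
import cv2,numpy as np
o=bot.get_obs();print(o["time"],o["tcp_pos"],o["contact_force"])
a=bot.read_camera("scene")["pixels"][:,:,::-1][80:280,340:580]
cv2.imwrite("pics/s5.png",cv2.resize(a,None,fx=3,fy=3,interpolation=cv2.INTER_CUBIC))
E
```

```text
16.35 [469.97280681 255.89292434 268.3001521 ] [ 0.3461206  -0.27661881 -0.33260233]
```

View pics/s5.png

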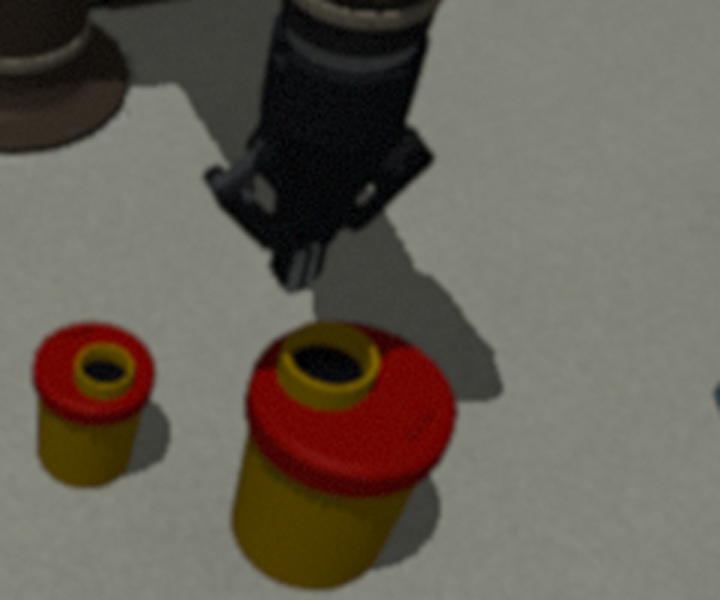

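The arm stopped short and the tool is turning slightly, so I suspect a joint limit. Checking the joints.

```bash
python3 - <<'E'
from rig import bot
import numpy as np
from scipy.spatial.transform import Rotation as R
o=bot.get_obs();print(o["joint_pos"].round(3),o["tcp_pos"]);print(R.from_quat(o["tcp_rot"]).as_matrix().round(3))
E
```

```text
[0.483 0.146 0.016 1.441 0.031 3.141] [469.95689078 255.95833245 268.30081938]
[[-0.885 -0.015  0.465]
 [-0.465  0.027 -0.885]
 [ 0.    -1.    -0.031]]
```

Joint 6 is at its 3.14 limit. A positive roll frees it.

Call:
drive_tool([
  [0, 0, 0, 0, 0.08],
  [0, 0, 0, 0, 0.16],
  [0, 0, 0, 0, 0.24],
  [0, 0, 0, 0, 0.32],
  [0, 0, 0, 0, 0.4],
  [0, 0, 0, 0, 0.48],
  [0, 0, 0, 0, 0.56],
  [0, 0, 0, 0, 0.6],
  [0, 0, 0, 0, 0.6],
  [0, 0, 0, 0, 0.6],
])

```text
time: 17.4
tcp_pos: [469.9, 256.0, 268.3]
tcp_rot: [-0.469, 0.543, -0.527, 0.455]
contact_force: [0.3, -0.4, -0.5]
width: 0.3
```

```bash
python3 - <<'E'
from rig import bot
import numpy as np
from scipy.spatial.transform import Rotation as R
o=bot.get_obs();print(o["joint_pos"].round(3),o["tcp_pos"]);print(R.from_quat(o["tcp_rot"]).as_matrix().round(3))
E
```

```text
[0.49  0.166 0.04  1.469 0.018 2.206] [469.94917185 255.95495104 268.26104407]
[[-0.145 -0.03   0.989]
 [-0.989  0.004 -0.145]
 [ 0.    -1.    -0.031]]
```

Call:
drive_tool([
  [0, -0.05, 0.1, 0, 0],
  [0, -0.1, 0.2, 0, 0],
  [0, -0.15, 0.3, 0, 0],
  [0, -0.185, 0.36, 0, 0],
  [0, -0.185, 0.36, 0, 0],
  [0, -0.185, 0.36, 0, 0],
  [0, -0.185, 0.36, 0, 0],
  [0, -0.185, 0.36, 0, 0],
  [0, -0.185, 0.36, 0, 0],
  [0, -0.185, 0.36, 0, 0],
])

```text
time: 18.4
tcp_pos: [451.6, 291.8, 268.3]
tcp_rot: [-0.47, 0.543, -0.527, 0.455]
contact_force: [1.0, -0.1, 0.3]
width: -0.0
```

```bash
python3 - <<'E'
from rig import bot
import cv2,numpy as np
from h import *
o=bot.get_obs();print(o["time"],o["tcp_pos"],o["tcp_rot"])
c=bot.read_camera("scene");im=np.ascontiguousarray(c["pixels"][:,:,::-1])
a=cv2.resize(im[80:280,340:580],None,fx=3,fy=3,interpolation=cv2.INTER_CUBIC)
for z in(175,246): 
  u,v=proj(c,(451.5,292,z));cv2.circle(a,(int((u-340+.5)*3),int((v-80+.5)*3)),3,(255,255,255),-1)
cv2.imwrite("pics/s6.png",a)
E
```

```text
18.4 [451.56738105 291.76794519 268.32051947] [-0.46969289  0.54287873 -0.52666348  0.45529865]
```

View pics/s6.png

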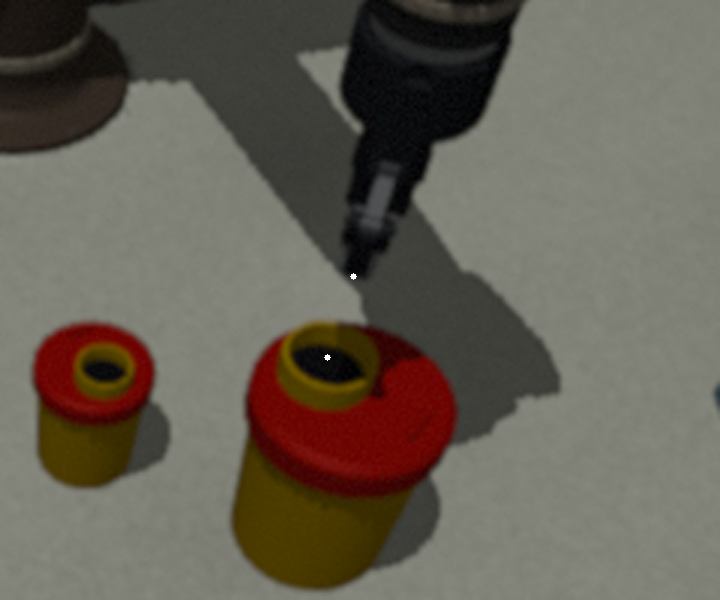

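The projected mouth (327,357) is at the centre of the collar rim, and the tip (353,275) is directly above it. Going down 50 mm.

Call:
drive_tool([
  [0, 0, 0, -0.05, 0],
  [0, 0, 0, -0.12, 0],
  [0, 0, 0, -0.2, 0],
  [0, 0, 0, -0.28, 0],
  [0, 0, 0, -0.36, 0],
  [0, 0, 0, -0.43, 0],
  [0, 0, 0, -0.48, 0],
  [0, 0, 0, -0.5, 0],
  [0, 0, 0, -0.5, 0],
  [0, 0, 0, -0.5, 0],
])

```text
time: 19.45
tcp_pos: [451.5, 292.0, 218.6]
tcp_rot: [-0.47, 0.543, -0.527, 0.456]
contact_force: [0.3, 0.5, 0.6]
width: 0.2
```

Call:
drive_tool([
  [0, 0, 0, 0, 0],
  [0, 0, 0, 0, 0],
  [0, 0, 0, 0, 0],
  [0, 0, 0, 0, 0],
  [0, 0, 0, 0, 0],
  [0, 0, 0, 0, 0],
  [0, 0, 0, 0, 0],
  [0, 0, 0, 0, 0],
  [0, 0, 0, 0, 0],
  [0, 0, 0, 0, 0],
])

```text
time: 20.45
tcp_pos: [451.4, 292.0, 218.3]
tcp_rot: [-0.47, 0.543, -0.527, 0.455]
contact_force: [0.5, -1.1, 0.8]
width: 0.0
```

```bash
python3 - <<'E'
from rig import bot
import cv2,numpy as np
from h import *
o=bot.get_obs();print(o["time"],o["tcp_pos"],o["contact_force"])
c=bot.read_camera("scene");im=np.ascontiguousarray(c["pixels"][:,:,::-1])
d=pickle.load(open("c0.pkl","rb"))
for k in("green","blue","orange"): print(k,[(b[1].round(1)) for b in blobs(d["scene"],k)],[(b[1].round(1)) for b in blobs(c,k)])
cv2.imwrite("pics/s7.png",im)
E
```

```text
20.45 [451.44307686 291.96189902 218.29587623] [ 0.54031872 -1.07730344  0.75971083]
green [array([24.6, 82.5]), array([254.5, 257.7])] [array([23.2, 82.5]), array([254.4, 257.9])]
blue [array([ 13.8, 222.5]), array([229.6, 233. ]), array([286.1, 234.8]), array([225.1, 256.2])] [array([ 14. , 222.5]), array([229.7, 233.1]), array([286.2, 234.9]), array([225.2, 256.3])]
orange [array([179.8, 174.4]), array([372.6, 201.7]), array([519.3, 302.2])] [array([179.7, 174.5]), array([371.9, 201.9]), array([439.3, 211.1]), array([520.5, 304. ])]
```

View pics/s7.png

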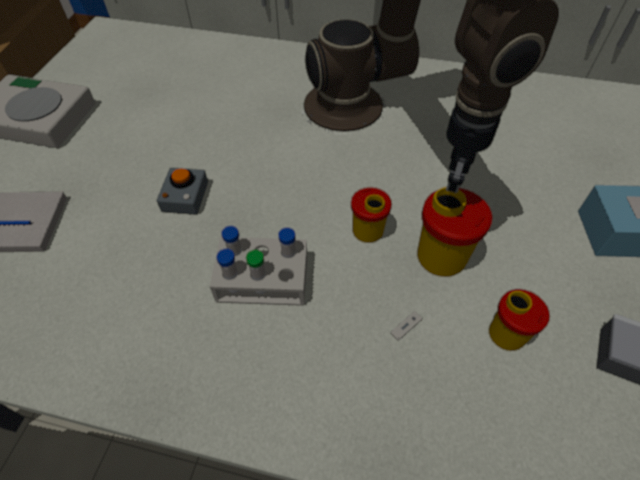

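The tips at (455,187) are above the collar at (449,200). The caps and the button are within 0.2 px of where they started, and the container and cassette look unmoved. Handing in.

```bash
python3 -c "
from rig import bot
bot.sign_off()"
```

```text
the job is handed in; nothing more can be done
```

I did all three steps in order and handed the job in at about 20.5 s with the arm still pointing at the sharps opening; no verdict is reported.

- **Call button:** I pressed it with shut fingers until it hit its stop (about 21 N; TCP height puts it fully down), then let go. It was up again in later pictures.
- **Green cap:** I came straight down from about 105 mm above and held more than 2 s with the fingertips about 21 mm above the cap. The measured position was within about 1 mm of my camera estimate.
- **Sharps opening:** I chose the large container, which measured about 125 mm across against about 75 mm for the other two. The final TCP was (451.4, 292.0, 218.3) mm, about 21 mm above the rim at the fingertips.

**Last checks:** There was no contact force beyond noise (about 1 N). The tube caps and button were within 0.2 px of where they started. I checked the container and cassette only by eye, and they looked unmoved.

**What went wrong:** On the way to the sharps container, joint 6 reached its 3.14 rad limit and the arm stopped about 40 mm short, high above everything. I rolled the tool 54° and carried on. It finished tilted about 0.03 rad (1.8°) from vertical, which moves the fingertips less than 1 mm.

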